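Release the toggle clamp and set the solenoid housing in the outgoing tray

ROBOT

A 6-joint arm with a two-finger parallel gripper is mounted at the origin on a cart in front of the work surface, level with it; the furniture and walls round the work are solid. World frame = base frame: x ahead of the robot, y to its left, z up, the work surface at z = 0. Lengths are in m, angles in rad, forces in N, time in s.
With the tool pointing down it reaches from about 0.225 to 0.875 m from the base axis. Payload 3.4 kg.
Tool frame: the origin (TCP) lies at the very end of the fingers, on their centre line; the grasp point (between the pads) lies behind it (manip.grasp_offset is the z of the grasp point in the tool frame, in m); z points along the fingers, y is the line along which they close (so a half turn about z gives the same grasp; the last joint's range is limited). The gripper opens to 85 mm and grips with 20 to 120 N. Pads are 22 mm wide; open, the fingers measure 114 mm over their backs; the gripper's body (76 mm by 85 mm) begins 54 mm behind the grasp point. The pads swing forward as they close: fully open they stand 13 mm farther back than shut.
Start: joints at [-1.244, 0.276, 1.505, -0, 1.361, -0.121], TCP at [0.249, -0.518, 0.231] pointing down, gripper open.
Joint ranges: [-2.89, 2.89], [-0.75, 2.08], [0.22, 2.7], [-1.18, 4.32], [0.11, 2.71], [-2.7, 2.7]. Speed limits (rad/s): [2.57, 2.57, 3.14, 3.14, 3.14, 3.14].

INTERFACE

Orientations are given as a unit quaternion [w, x, y, z].
In Python, from rig import manip gives the robot as it stands.
- The arm moves only by the shell command python3 -m pendant 'ROWS' [FORCE]. ROWS is JSON, a list of rows, each an object of numbers: "dx", "dy", "dz": the shift along the tool's x, y, z in m; "rx", "ry", "rz": the turn, a rotation vector about the tool's x, y, z in degrees; "hand": the finger opening in m, from 0 to 0.0854. In form: [{"dx": .., "dy": .., "dz": .., "rx": .., "ry": .., "rz": .., "hand": ..}, ...]. A call has 1 to 12 rows; each row shifts and turns the commanded pose from where the row before left it, along the tool's axes as they then stand; what a row does not reach is not made up. A row lasts 1/12 s, in which the tool goes at most 41.7 mm and 7.16 degrees, less where a joint would pass 70% of its speed; a pose out of reach is approached as far as the arm can. A call is refused whole if a number of a shift passes 0.0417 or a number of a turn 7.16, either way. A call with a gripper value outside its range is refused whole. The fingers move at their own pace and stop on an object; FORCE is the grip in N (left out, the last holds). Time passes only in rows, so rows that do not move let the fingers close. It gives the time, the measured TCP pose, the force, the opening and the grip force at its end, in the units of the state.
- manip.get_state(): the state, without advancing time (a new reading comes with each control period).
- manip.get_image(name): name is "scene" or "top" or "wrist"; returns a dict with "frame" (384x512x3 uint8, red, green, blue), "fx", "fy", "cx", "cy" (pixels), "distortion" ([k1, k2, p1, p2, k3] as OpenCV has them; the pictures are not rectified), "position" and "attitude" of the camera in the world; the wrist camera has in their place "mount" (4x4, takes a point from camera to tool coordinates, whose origin is the TCP and whose axes are the flange's). Camera axes: x right, y up, looking along -z (the intrinsics and any distortion apply to the point x, -y, -z); pixel columns grow to the right and rows downward; lengths in m; the calibration is good to about 2 mm. A picture is of the moment at which its call begins: read the wrist's pose just before it. There is no depth.
- manip.sign_off(): hands the job in; it is judged then, once.
The state is a dict: "clock": time; "qpos": joint angles; "qd": joint speeds; "effort": joint torques, N m; "position": TCP position; "ee_rot": TCP orientation; "contact_force": force on the tool from outside, world axes, zero at the start; "moment": the same for the moment, N m; "width": finger opening in m; "gripper_force": force on a finger pad.
Only numpy, scipy, OpenCV 4.12 (cv2) and the standard library are available. Lean on these libraries where they do the work, as an engineer would, in place of code of your own. Each camera call takes 0.05 s, during which the arm holds its last target. There are 200 camera calls.

TASK

The solenoid housing in the inclined assembly fixture is finished. Throw the toggle clamp's black handle over centre and fully back, so that the clamp stays open; then lift the housing straight out of its tilted nest and set it down gently in the low steel tray, standing upright and square with the tray's sides, in the free space beside the housing that already stands there. Leave that other housing where it stands.

Things in the scene. Friction and masses are not known exactly. Their poses are not given: they have to be found in the camera images.
- clamp_handle (a joint): swing of the clamp handle about handle_hinge, axis = cradle y: 0 rad = clamped, handle square off the tilted bed (along cradle z); 1.66 = fully open at its stop, lying back along the slope (cradle +x). A sprung spindle resists (3 to 5 N at the grip) up to dead centre at 0.2, then the clamp snaps on to about 0.55; let go from there to 1.4 it may sink back some way, past 1.5 it stays back
- handle_hinge (a point): fixed axis of the clamp handle, at (94, 0, 67) mm in the cradle's frame
- handle_grip (a point): point on the handle's centre line 100 mm from the hinge, in the upper part of the round black grip (18 to 20 mm thick, reaching from 50 to 129 mm from the hinge); moves with the handle
- spindle_tip (a point): centre of the rubber foot (19 mm across) of the spindle on the steel clamp arm. Clamped, it presses on the housing's top and the arm lies over the housing, 73 to 94 mm off the bed. Fully open, the arm leans back about 23 degrees past square to the bed, and arm and spindle then keep to x > 80 mm, z < 170 mm in the cradle's frame
- cradle: tilted steel bed of the fixture, fixed to the bench, with nest and clamp. Origin in the nest on the bed's upper face, 110 mm above the bench; x up the slope (away from the robot at yaw 0), y level, z square off the bed, 25 degrees from vertical towards the low front edge. Bed 104 mm wide, x from -52 to 134 mm; the clamp's block fills x = 55 to 119 mm up to z = 50
- nest_stop (a point): point on the bed between the two stop pins that carry the housing's low side; the pins are 12 mm thick, 22 mm high, at cradle x = -25, y = +-20.5 mm. Two side guides keep the housing from sliding sideways: 9 mm high, inner faces at cradle y = +-32.7, outer +-42.7 mm, x from -14 to 26 mm
- housing: green solenoid housing clamped in the fixture, 0.4 to 0.8 kg: a box with three pale strips and four pale screw heads on top and a black knob low on its -x face. Origin on its underside; the box spans x = -19 to 29 mm (knob to -29), y = -31 to 31, z = 0 to 60 (screw heads to 65). In the nest its frame coincides with the cradle's; its plain y sides, 62 mm apart, are free for fingers above z = 9 mm
- tray: low sheet-steel tray with a black mat, 112 x 236 mm, fixed, left or right of the fixture. Origin: centre of its underside on the bench; y along its long side, z up. The mat's top is 5 mm above the origin, the rim 19 mm; inside it measures 104 (x) by 228 (y) mm
- finished_housing: a second, equal housing that already stands on the tray's mat, its x axis along the tray's y axis within some degrees, anywhere within 70 mm of the tray's middle along the tray; origin as for the other. The larger free part of the tray lies on the other side of the tray's middle
- parts_can: square open steel can, 98 x 118 x 88 mm high, fixed, standing on the side of the fixture where the tray is not; not to be handled
Not all that is in view belongs to the job. Leave any orange or pink look-alike of the housing alone.

How it is judged:
On the way, in this order (a step that is already met when the one before it is completed fails the run):
1. the clamp is thrown fully back while the housing still sits in its nest (value of joint clamp_handle above 1.56 rad and distance between housing and cradle below 0.012 m), for 0.2 s.
2. the housing is lifted clear of the nest (z of housing in the frame of cradle above 0.035 m and value of joint clamp_handle above 1.4 rad), for 0.1 s.
At the end, for the whole second after the job is handed in: the clamp handle is back beyond 1.5 rad; the housing stands at rest on the tray's mat (underside within 3 mm of it), upright within 3.4 degrees and square with the tray's sides within 12 degrees; the other housing still stands within 12 mm of where it was (value of joint clamp_handle above 1.5 rad and z of housing in the frame of tray between 0.002 and 0.008 m and x of housing in the frame of tray between -0.035 and 0.035 m and y of housing in the frame of tray between -0.1 and 0.1 m and angle between each of housing, finished_housing's own z axis and vertical below 0.06 rad and (angle between the x axis of housing and the x axis of tray, either way round below 0.22 rad or angle between the x axis of housing and the y axis of tray, either way round below 0.22 rad) and linear speed of housing below 0.02 m/s and distance of finished_housing from where it was at the start of the episode below 0.012 m); the robot touches nothing.
It fails at once if the housing is dragged out from under the closed clamp (value of joint clamp_handle below 0.4 rad and distance between housing and cradle above 0.012 m).
It fails at once if the housing is dropped or slammed into the tray (faster than 0.45 m/s within 60 mm of the mat) (z of housing in the frame of tray below 0.065 m and horizontal distance between housing and tray below 0.12 m and linear speed of housing above 0.45 m/s).
It fails at once if the housing falls over (angle between housing's own z axis and vertical above 1.1 rad).
It fails at once if the housing that stood in the tray is knocked away (distance of finished_housing from where it was at the start of the episode above 0.02 m).
It also fails if it takes over 53 s, if anything falls off the work surface, if the arm or the gripper's body presses on something with over 40 N, if the wrist force passes 120 N, or if a joint passes its speed limit or range.

## Working session

There is one attempt and no reset: what is moved stays moved. The work goes in short steps, Python scripts to look and compute and a shell command to move; the robot and the scene stay as the last step left them, time stands still between calls to the robot, and variables do not carry over. Pictures are saved under pics/ and viewed, at most 10 in all, crops included, and the job is handed in when it is done.

```bash
mkdir -p pics; ls
python3 - <<'E'
from rig import manip
import cv2,json,pickle
s=manip.get_state();print({k:s[k] for k in('clock','position','ee_rot','width','contact_force')},manip.grasp_offset)
d={}
for n in('scene','top','wrist'):
    i=manip.get_image(n);d[n]=i
    cv2.imwrite(f'pics/{n}0.png',i['frame'][:,:,::-1])
    print(n,{k:v for k,v in i.items() if k!='frame'})
pickle.dump(d,open('im0.pkl','wb'))
a=cv2.resize(d['scene']['frame'],(800,600))[:,:,::-1]
cv2.imwrite('pics/scene_big.png',a)
cv2.imwrite('pics/top_big.png',cv2.resize(d['top']['frame'],(800,600))[:,:,::-1])
E
```

```text
pics
{'clock': 0.0, 'position': array([ 0.24877863, -0.51778779,  0.23041997]), 'ee_rot': array([-9.46706240e-04,  9.75038185e-01,  2.22035208e-01, -8.46552461e-05]), 'width': 0.08517420299972163, 'contact_force': array([-0.83794228, -0.34635101, -1.10754556])} -0.0187
scene {'fx': 376.14731734687706, 'fy': 376.14731734687706, 'cx': 260.14297595706483, 'cy': 187.98766335881973, 'distortion': array([-0.11600669,  0.        ,  0.        ,  0.        ,  0.        ]), 'position': array([-0.01972547, -1.11986312,  0.82981341]), 'attitude': array([ 0.82145338,  0.51210863, -0.13780432, -0.20968804])}
top {'fx': 387.89242208093196, 'fy': 387.89242208093196, 'cx': 254.64633034824794, 'cy': 192.95067173066002, 'distortion': array([-0.00836855,  0.        ,  0.        ,  0.        ,  0.        ]), 'position': array([0.41483481, 0.14228586, 1.46890333]), 'attitude': array([ 0.70643373,  0.04299075, -0.0874846 , -0.70103468])}
wrist {'fx': 316.0136769560991, 'fy': 316.0136769560991, 'cx': 251.95829570963372, 'cy': 187.07327429974725, 'distortion': array([-0.00316011,  0.        ,  0.        ,  0.        ,  0.        ]), 'mount': array([[ 8.48289595e-04,  9.53626173e-01,  3.00992362e-01,
         7.74937778e-02],
       [ 9.99999537e-01, -9.45435268e-04,  1.77089590e-04,
        -3.42773851e-04],
       [ 4.53446062e-04,  3.00992073e-01, -9.53626534e-01,
        -1.43983523e-01],
       [ 0.00000000e+00,  0.00000000e+00,  0.00000000e+00,
         1.00000000e+00]])}
```

View pics/scene_big.png

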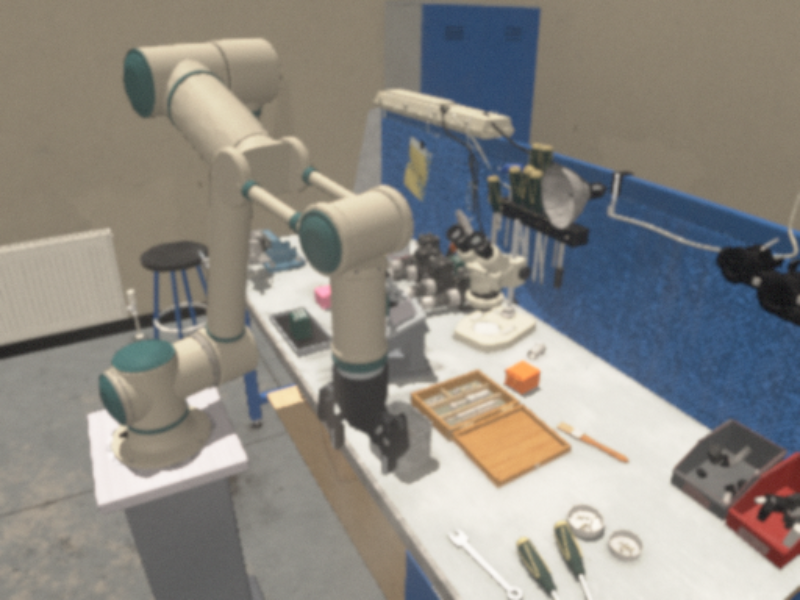

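View pics/top_big.png

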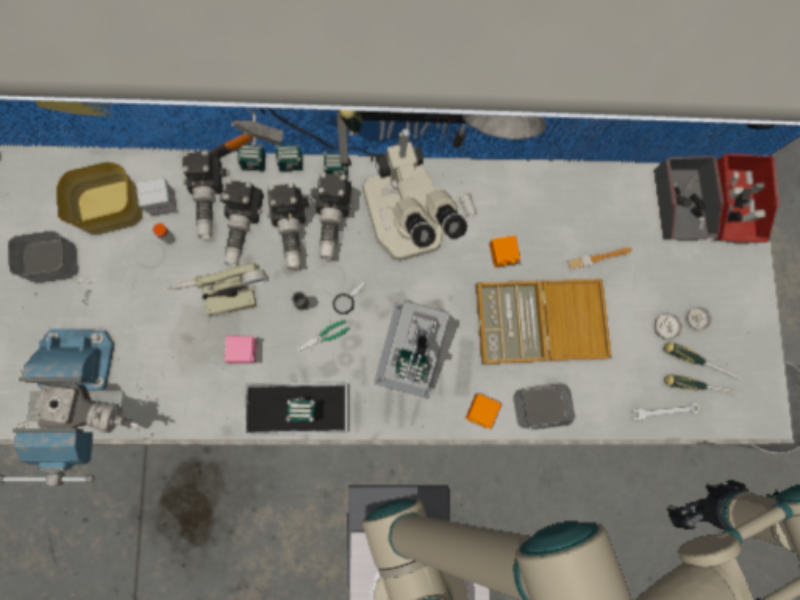

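Candidates, as pixels in the top view (800x600):
- Green block under the clamp on the grey wedge, (412,365). This is the housing, since it is clamped in the tilted fixture.
- Green block in the black tray, (300,410). This is finished_housing.
- Orange blocks at (505,250) and (484,410), and a pink block at (240,348). These are look-alikes.
- Green boards at (250,157), (288,157) and (333,160). These are background.

A close crop will check the choice.

Run:
```python
import pickle,cv2,numpy as np
d=pickle.load(open('im0.pkl','rb'))
f=d['top']['frame'][:,:,::-1]
a=f[185:285,150:300]  # 150x100
a=cv2.resize(a,None,fx=5.3,fy=5.3,interpolation=cv2.INTER_CUBIC)
for k in range(150,300,10):
    x=int((k-150+.5)*5.3);cv2.line(a,(x,0),(x,6 if k%50 else 15),(0,0,255),1)
for k in range(185,285,10):
    y=int((k-185+.5)*5.3);cv2.line(a,(0,y),(6,y),(0,0,255),1)
cv2.imwrite('pics/topcrop.png',a);print(a.shape)
```

```text
(530, 795, 3)
```

View pics/topcrop.png

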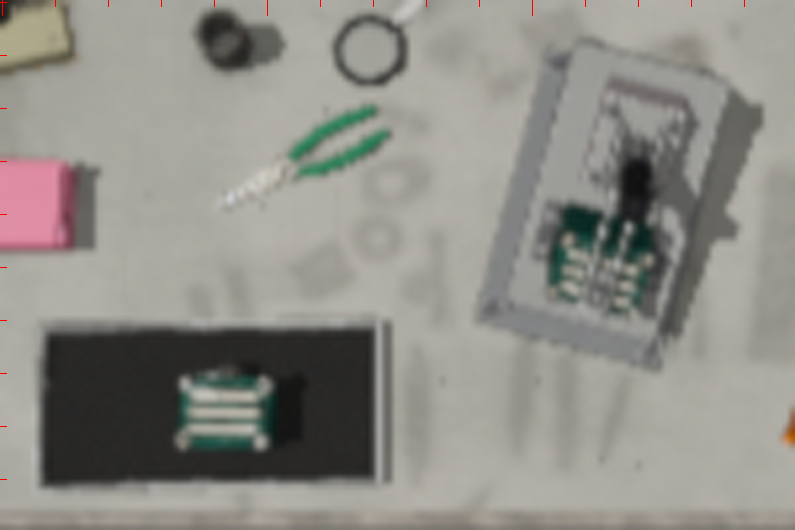

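The crop confirms the target: the green housing with pale strips sits under the black handle on the tilted grey fixture, around crop (600,260). The finished housing is in the tray at about (225,412). The bed's upper-face corners are near (580,42), (730,90), (655,340) and (495,300). Next I fit these with the calibration.

```bash
cat > h.py <<'E'
import numpy as np,cv2,pickle
from scipy.optimize import least_squares
from scipy.spatial.transform import Rotation as R
def rot(q): return R.from_quat(np.roll(q,-1)).as_matrix()
def campose(im,st=None):
    if 'mount' in im:
        T=np.eye(4);T[:3,:3]=rot(st['ee_rot']);T[:3,3]=st['position'];M=T@im['mount'];return M[:3,:3],M[:3,3]
    return rot(im['attitude']),im['position']
def proj(im,P,st=None):
    Rc,t=campose(im,st);p=(np.atleast_2d(P)-t)@Rc*[1,-1,-1]
    K=np.array([[im['fx'],0,im['cx']],[0,im['fy'],im['cy']],[0,0,1.]])
    return cv2.projectPoints(p,np.zeros(3),np.zeros(3),K,im['distortion'])[0][:,0]
def cradle(x,y,yaw):
    Rm=R.from_euler('ZY',[yaw,-25],degrees=True).as_matrix()
    return Rm,np.array([x,y,.110])
def W(c,P): return np.atleast_2d(P)/1000@c[0].T+c[1]
E
python3 - <<'E'
from h import *
d=pickle.load(open('im0.pkl','rb'));im=d['top']
crop=lambda a:np.array(a)/5.3-.5+[150,185]
obs=crop([(580,42),(733,92),(657,345),(497,305)])
pts=[(134,52,0),(134,-52,0),(-52,-52,0),(-52,52,0)]
f=lambda v:(proj(im,W(cradle(v[0],v[1],v[2]*100),pts))-obs).ravel()
r=least_squares(f,[.45,.1,-.2]);print('cradle',r.x*[1,1,100],r.fun.round(1))
# tray rim corners z .019
ob2=crop([(38,322),(390,322),(390,484),(38,488)])
def tr(v,P): 
    c,s=np.cos(v[2]),np.sin(v[2]);P=np.array(P)/1000
    return P@np.array([[c,-s,0],[s,c,0],[0,0,1]]).T+[v[0],v[1],0]
g=lambda v:(proj(im,tr(v,[(56,118,19),(56,-118,19),(-56,-118,19),(-56,118,19)]))-ob2).ravel()
r2=least_squares(g,[.35,.35,0]);print('tray',r2.x[:2],np.degrees(r2.x[2]),r2.fun.round(1))
ob3=crop([(185,384),(263,384),(262,443),(183,441)])  # finished screws
Rc,t=campose(im)
def k(v): return (proj(im,tr(v,[(v[3],v[4],65),(v[3],-v[4],65),(-v[3],-v[4],65),(-v[3],v[4],65)]))-ob3).ravel()
r3=least_squares(k,[.35,.35,0,19,26]);print('fin top centre',r3.x,r3.fun.round(1))
a=im['frame'][:,:,::-1][185:285,150:300];a=cv2.resize(a,None,fx=5.3,fy=5.3,interpolation=cv2.INTER_CUBIC)
def dr(P,col,cl=True):
    p=((proj(im,P)-[150,185]+.5)*5.3).astype(int);cv2.polylines(a,[p],cl,col,1)
c=cradle(*(r.x*[1,1,100]))
dr(W(c,pts),(0,0,255));dr(W(c,[(-19,31,60),(29,31,60),(29,-31,60),(-19,-31,60)]),(255,0,255));dr(W(c,[(94,0,67),(94,0,196)]),(0,255,255))
dr(tr(r2.x,[(56,118,19),(56,-118,19),(-56,-118,19),(-56,118,19)]),(0,0,255))
cv2.imwrite('pics/ov.png',a)
E
```

```text
cradle [  0.52850434   0.02875018 -15.74659553] [-0.1  0.4  0.1 -0.5 -1.   0.4  1.  -0.2]
tray [0.43183583 0.28684434] 0.7635969407689552 [ 1.2  0.2 -0.6 -0.3 -0.7  0.   0.1  0.1]
fin top centre [ 4.25094795e-01  2.76470422e-01 -4.82705553e-03  1.90481122e+01
  2.59915697e+01] [ 0.  -0.1  0.1  0.1 -0.1 -0.1 -0.   0.1]
```

View pics/ov.png

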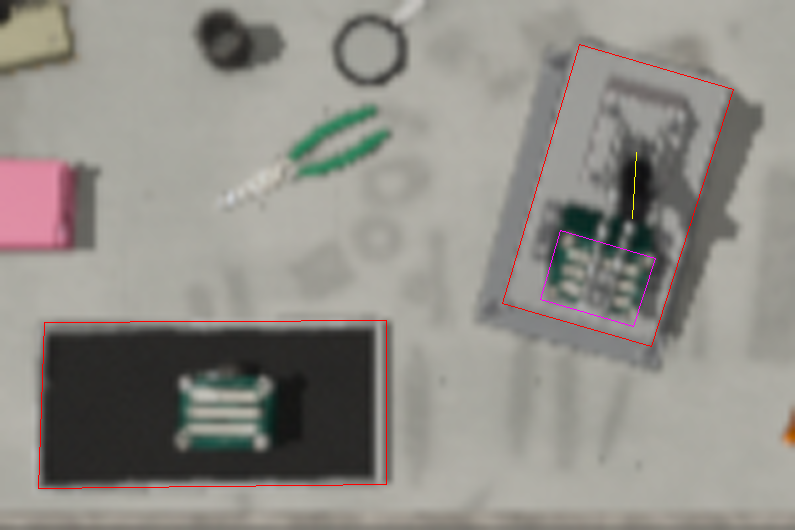

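```bash
cat >> h.py <<'E'
def toolR(c,tilt=0):  # tool x=-cx, y=cy, z=-cz; tilt deg about cradle y (25 -> vertical)
    return c[0]@R.from_euler('y',tilt,degrees=True).as_matrix()@np.diag([-1.,1,-1])
def need(pos,Rt):
    from rig import manip
    s=manip.get_state();Rc=rot(s['ee_rot'])
    print('clock',round(s['clock'],2),'tool shift mm',((np.array(pos)-s['position'])@Rc*1000).round(1),'dist',round(np.linalg.norm(pos-s['position'])*1000,1),
      'rotvec deg',np.degrees(R.from_matrix(Rc.T@Rt).as_rotvec()).round(2))
E
python3 - <<'E'
from h import *
c=cradle(.5285,.02875,-15.75);need(W(c,[0,0,260])[0],toolR(c));print(W(c,[0,0,260])[0])
E
```

```text
clock 0.15 tool shift mm [ 406.4 -444.5 -114.3] dist 613.1 rotvec deg [ -30.15  -11.49 -135.86]
[0.4227447  0.05857608 0.34564002]
```

```bash
python3 -m pendant '[{"dx":0.0226,"dy":-0.0247,"dz":-0.0064,"hand":0},{"dx":0.0226,"dy":-0.0247,"dz":-0.0064},{"dx":0.0226,"dy":-0.0247,"dz":-0.0064},{"dx":0.0226,"dy":-0.0247,"dz":-0.0064},{"dx":0.0226,"dy":-0.0247,"dz":-0.0064},{"dx":0.0226,"dy":-0.0247,"dz":-0.0064},{"dx":0.0226,"dy":-0.0247,"dz":-0.0064},{"dx":0.0226,"dy":-0.0247,"dz":-0.0064},{"dx":0.0226,"dy":-0.0247,"dz":-0.0064},{"dx":0.0226,"dy":-0.0247,"dz":-0.0064},{"dx":0.0226,"dy":-0.0247,"dz":-0.0064},{"dx":0.0226,"dy":-0.0247,"dz":-0.0064}]'
python3 -m pendant '[{"dx":0.0226,"dy":-0.0247,"dz":-0.0064},{"dx":0.0226,"dy":-0.0247,"dz":-0.0064},{"dx":0.0226,"dy":-0.0247,"dz":-0.0064},{"dx":0.0226,"dy":-0.0247,"dz":-0.0064},{"dx":0.0226,"dy":-0.0247,"dz":-0.0064},{"dx":0.0226,"dy":-0.0247,"dz":-0.0064}]'
python3 -m pendant '[{"rx":-1.5,"ry":-0.57,"rz":-6.79},{"rx":-1.5,"ry":-0.57,"rz":-6.79},{"rx":-1.5,"ry":-0.57,"rz":-6.79},{"rx":-1.5,"ry":-0.57,"rz":-6.79},{"rx":-1.5,"ry":-0.57,"rz":-6.79},{"rx":-1.5,"ry":-0.57,"rz":-6.79},{"rx":-1.5,"ry":-0.57,"rz":-6.79},{"rx":-1.5,"ry":-0.57,"rz":-6.79},{"rx":-1.5,"ry":-0.57,"rz":-6.79},{"rx":-1.5,"ry":-0.57,"rz":-6.79}]'
python3 -m pendant '[{"rx":-1.5,"ry":-0.57,"rz":-6.79},{"rx":-1.5,"ry":-0.57,"rz":-6.79},{"rx":-1.5,"ry":-0.57,"rz":-6.79},{"rx":-1.5,"ry":-0.57,"rz":-6.79},{"rx":-1.5,"ry":-0.57,"rz":-6.79},{"rx":-1.5,"ry":-0.57,"rz":-6.79},{"rx":-1.5,"ry":-0.57,"rz":-6.79},{"rx":-1.5,"ry":-0.57,"rz":-6.79},{"rx":-1.5,"ry":-0.57,"rz":-6.79},{"rx":-1.5,"ry":-0.57,"rz":-6.79},{},{}]'
cat > look.py <<'E'
from h import *;import sys
from rig import manip
n=sys.argv[1];c=cradle(*map(float,sys.argv[2:5]))
s=manip.get_state();im=manip.get_image('wrist');pickle.dump((s,im),open(n+'.pkl','wb'))
a=cv2.resize(im['frame'][:,:,::-1],None,fx=1.5,fy=1.5,interpolation=cv2.INTER_CUBIC)
cv2.imwrite(f'pics/{n}.png',a)
print(s['qpos'].round(2),s['position'].round(4))
E
python3 - <<'E'
from h import *
c=cradle(.5285,.02875,-15.75);need(W(c,[0,0,260])[0],toolR(c))
E
python3 look.py w1 .5285 .02875 -15.75
```

```text
clock 0.15 tool shift mm [ 406.4 -444.5 -114.3] dist 613.1 rotvec deg [ -30.15  -11.49 -135.86]
[-1.24  0.28  1.51 -0.    1.36 -0.12] [ 0.2488 -0.5179  0.2306]invalid input
invalid input
invalid input
invalid input
```

View pics/w1.png

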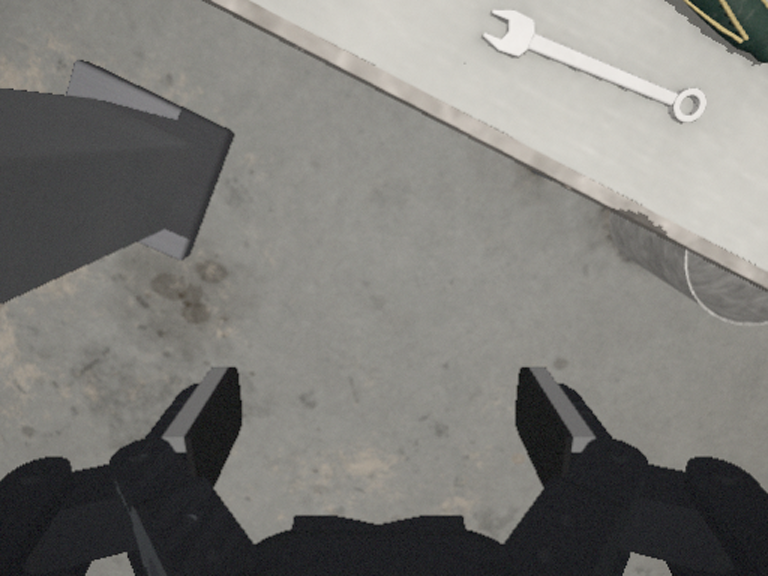

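The moves were refused, so the wrist picture shows only the start pose: floor, bench edge and a spanner at (600,60). Every row probably needs all of its keys.

```bash
python3 -m pendant '[{"dx":0.0226,"dy":-0.0247,"dz":-0.0064,"rx":0,"ry":0,"rz":0,"hand":0}]'
```

```text
clock: 0.28
position: [0.2574, -0.4905, 0.2358]
ee_rot: [0.001, 0.975, 0.22, -0.001]
contact_force: [0.2, -0.0, 0.2]
width: 0.0755
gripper_force: 0.0
```

```bash
python3 -m pendant '[{"dx":0.0226,"dy":-0.0247,"dz":-0.0064,"rx":0,"ry":0,"rz":0,"hand":0},{"dx":0.0226,"dy":-0.0247,"dz":-0.0064,"rx":0,"ry":0,"rz":0,"hand":0},{"dx":0.0226,"dy":-0.0247,"dz":-0.0064,"rx":0,"ry":0,"rz":0,"hand":0},{"dx":0.0226,"dy":-0.0247,"dz":-0.0064,"rx":0,"ry":0,"rz":0,"hand":0},{"dx":0.0226,"dy":-0.0247,"dz":-0.0064,"rx":0,"ry":0,"rz":0,"hand":0},{"dx":0.0226,"dy":-0.0247,"dz":-0.0064,"rx":0,"ry":0,"rz":0,"hand":0},{"dx":0.0226,"dy":-0.0247,"dz":-0.0064,"rx":0,"ry":0,"rz":0,"hand":0},{"dx":0.0226,"dy":-0.0247,"dz":-0.0064,"rx":0,"ry":0,"rz":0,"hand":0},{"dx":0.0226,"dy":-0.0247,"dz":-0.0064,"rx":0,"ry":0,"rz":0,"hand":0},{"dx":0.0226,"dy":-0.0247,"dz":-0.0064,"rx":0,"ry":0,"rz":0,"hand":0},{"dx":0.0226,"dy":-0.0247,"dz":-0.0064,"rx":0,"ry":0,"rz":0,"hand":0},{"dx":0.0226,"dy":-0.0247,"dz":-0.0064,"rx":0,"ry":0,"rz":0,"hand":0}]'
python3 -m pendant '[{"dx":0.0226,"dy":-0.0247,"dz":-0.0064,"rx":0,"ry":0,"rz":0,"hand":0},{"dx":0.0226,"dy":-0.0247,"dz":-0.0064,"rx":0,"ry":0,"rz":0,"hand":0},{"dx":0.0226,"dy":-0.0247,"dz":-0.0064,"rx":0,"ry":0,"rz":0,"hand":0},{"dx":0.0226,"dy":-0.0247,"dz":-0.0064,"rx":0,"ry":0,"rz":0,"hand":0},{"dx":0.0226,"dy":-0.0247,"dz":-0.0064,"rx":0,"ry":0,"rz":0,"hand":0}]'
python3 -m pendant '[{"dx":0,"dy":0,"dz":0,"rx":-1.5,"ry":-0.57,"rz":-6.79,"hand":0},{"dx":0,"dy":0,"dz":0,"rx":-1.5,"ry":-0.57,"rz":-6.79,"hand":0},{"dx":0,"dy":0,"dz":0,"rx":-1.5,"ry":-0.57,"rz":-6.79,"hand":0},{"dx":0,"dy":0,"dz":0,"rx":-1.5,"ry":-0.57,"rz":-6.79,"hand":0},{"dx":0,"dy":0,"dz":0,"rx":-1.5,"ry":-0.57,"rz":-6.79,"hand":0},{"dx":0,"dy":0,"dz":0,"rx":-1.5,"ry":-0.57,"rz":-6.79,"hand":0},{"dx":0,"dy":0,"dz":0,"rx":-1.5,"ry":-0.57,"rz":-6.79,"hand":0},{"dx":0,"dy":0,"dz":0,"rx":-1.5,"ry":-0.57,"rz":-6.79,"hand":0},{"dx":0,"dy":0,"dz":0,"rx":-1.5,"ry":-0.57,"rz":-6.79,"hand":0},{"dx":0,"dy":0,"dz":0,"rx":-1.5,"ry":-0.57,"rz":-6.79,"hand":0}]'
python3 - <<'E'
from h import *
c=cradle(.5285,.02875,-15.75);need(W(c,[0,0,260])[0],toolR(c))
E
```

```text
clock: 1.28
position: [0.3747, -0.1, 0.3148]
ee_rot: [0.0, 0.975, 0.222, 0.0]
contact_force: [1.2, 0.8, 1.3]
width: 0.0004
gripper_force: 0.0
clock: 1.7
position: [0.423, 0.0603, 0.3468]
ee_rot: [0.0, 0.975, 0.222, 0.0]
contact_force: [1.6, 0.1, 0.2]
width: 0.0001
gripper_force: 0.0
clock: 2.53
position: [0.423, 0.0588, 0.3463]
ee_rot: [0.131, 0.674, 0.727, -0.019]
contact_force: [-0.3, -0.1, -0.1]
width: 0.0001
gripper_force: 0.0
clock 2.53 tool shift mm [-0.  -0.4  0.6] dist 0.7 rotvec deg [-15.04  -5.73 -67.6 ]
```

```bash
python3 -m pendant '[{"dx":0,"dy":0,"dz":0,"rx":-1.5,"ry":-0.57,"rz":-6.79,"hand":0},{"dx":0,"dy":0,"dz":0,"rx":-1.5,"ry":-0.57,"rz":-6.79,"hand":0},{"dx":0,"dy":0,"dz":0,"rx":-1.5,"ry":-0.57,"rz":-6.79,"hand":0},{"dx":0,"dy":0,"dz":0,"rx":-1.5,"ry":-0.57,"rz":-6.79,"hand":0},{"dx":0,"dy":0,"dz":0,"rx":-1.5,"ry":-0.57,"rz":-6.79,"hand":0},{"dx":0,"dy":0,"dz":0,"rx":-1.5,"ry":-0.57,"rz":-6.79,"hand":0},{"dx":0,"dy":0,"dz":0,"rx":-1.5,"ry":-0.57,"rz":-6.79,"hand":0},{"dx":0,"dy":0,"dz":0,"rx":-1.5,"ry":-0.57,"rz":-6.79,"hand":0},{"dx":0,"dy":0,"dz":0,"rx":-1.5,"ry":-0.57,"rz":-6.79,"hand":0},{"dx":0,"dy":0,"dz":0,"rx":-1.5,"ry":-0.57,"rz":-6.6,"hand":0},{"dx":0,"dy":0,"dz":0,"rx":0,"ry":0,"rz":0,"hand":0}]'
python3 - <<'E'
from h import *
c=cradle(.5285,.02875,-15.75);need(W(c,[0,0,260])[0],toolR(c))
E
python3 look.py w2 .5285 .02875 -15.75
```

```text
clock: 3.45
position: [0.4219, 0.058, 0.3461]
ee_rot: [0.214, 0.136, 0.967, -0.03]
contact_force: [-0.6, 0.9, 0.6]
width: -0.0
gripper_force: 0.0
clock 3.45 tool shift mm [-0.4  0.7  0.7] dist 1.1 rotvec deg [-0.07 -0.09 -0.2 ]
[ 0.11 -0.22  1.82 -0.18  1.14 -1.14] [0.4219 0.058  0.3461]
```

View pics/w2.png

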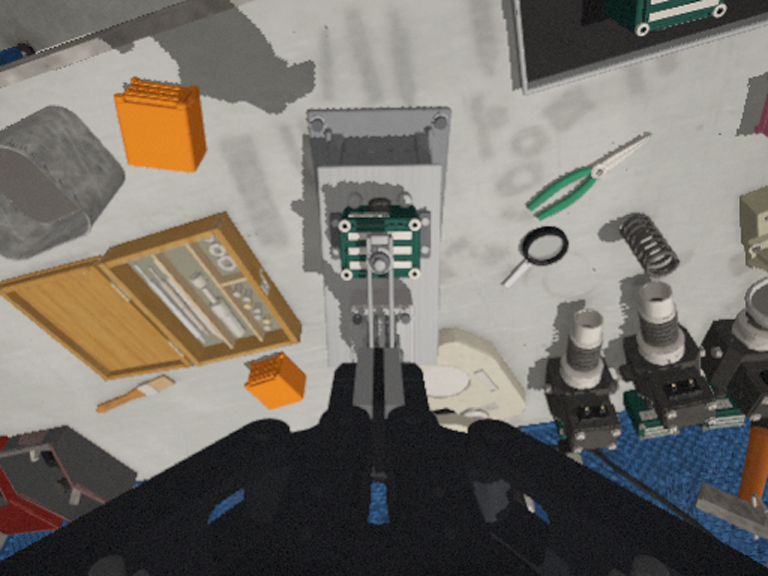

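The wrist view shows bed front corners at (320,166) and (440,166), housing screws at (345,226), (414,225), (347,273) and (414,272), the knob at (379,207), and the handle hidden behind the fingers. I refine the pose from these.

Run:
```python
from h import *
s,im=pickle.load(open('w2.pkl','rb'))
obs=(np.array([(319,166),(440,166),(345,226),(414,225),(347,273),(414,272)])+.5)/1.5-.5
pts=np.array([(-52,-52,0),(-52,52,0),(-14,-26,65),(-14,26,65),(24,-26,65),(24,26,65)],float)
f=lambda v:(proj(im,W(cradle(v[0],v[1],v[2]*100),pts),s)-obs).ravel()
r=least_squares(f,[.53,.03,-.15]);print('cradle wrist',r.x*[1,1,100],r.fun.reshape(-1,2).round(1).tolist())
d=pickle.load(open('im0.pkl','rb'));t=d['top']
crop=lambda a:np.array(a)/5.3-.5+[150,185]
ob=crop([(580,42),(733,92),(657,345),(497,305),(568,240),(650,262),(632,308),(555,290)])
P=[(134,52,0),(134,-52,0),(-52,-52,0),(-52,52,0),(24,26,65),(24,-26,65),(-14,-26,65),(-14,26,65)]
g=lambda v:(proj(t,W(cradle(v[0],v[1],v[2]*100),P))-ob).ravel()
print('top resid at wrist fit',g(r.x).reshape(-1,2).round(1).tolist())
r2=least_squares(lambda v:np.r_[f(v),g(v)],r.x);print('both',r2.x*[1,1,100],r2.fun.round(1))
# finished housing origin: screws z=70
def tr(v,P):
    c,s_=np.cos(v[2]),np.sin(v[2]);P=np.array(P)/1000
    return P@np.array([[c,-s_,0],[s_,c,0],[0,0,1]]).T+[v[0],v[1],0]
ob3=crop([(185,384),(263,384),(262,443),(183,441)])
k=lambda v:(proj(t,tr(v,[(19,26,70),(19,-26,70),(-19,-26,70),(-19,26,70)]))-ob3).ravel()
r3=least_squares(k,[.42,.28,0]);print('fin box centre',r3.x,r3.fun.round(1))
ow=(np.array([(643,30),(718,9)])+.5)/1.5-.5
print(proj(im,tr(r3.x,[(19,-26,70),(19,26,70),(-19,-26,70),(-19,26,70)]),s)*1.5,'obs 643,30 718,9')
T=(.4318,.2868,.0133)
print(proj(im,tr(T,[(56,-118,19),(52,-114,19)]),s)*1.5,'obs tray corner 524,93')
```

```text
cradle wrist [  0.53086775   0.02948154 -15.42973047] [[-1.3, -0.3], [1.2, -1.0], [-0.6, -0.6], [1.1, -0.3], [-1.0, 1.4], [0.6, 1.7]]
top resid at wrist fit [[-0.6, -0.2], [-0.3, -1.3], [-1.1, -0.4], [0.9, -0.8], [-0.7, -0.1], [-1.1, -0.0], [-0.9, 1.6], [-1.3, 0.7]]
both [  0.53083086   0.02909252 -15.6862575 ] [-1.5 -0.5  1.1 -0.8 -0.8 -0.7  0.9 -0.2 -1.3  1.4  0.2  1.9 -0.3 -0.2
 -0.  -1.2 -1.1 -0.3  0.9 -0.9 -0.5 -0.2 -1.   0.  -0.8  1.6 -1.2  0.7]
fin box centre [ 0.42505878  0.27599208 -0.00489708] [-0.  -0.1  0.1  0.1 -0.1 -0.1 -0.1  0.1]
[[639.50641504  31.73533893]
 [717.67145664  10.21207836]
 [644.48840062 -27.57037562]
 [728.99334332 -52.53704559]] obs 643,30 718,9
[[516.93358609  95.17076035]
 [521.05300531  89.57205853]] obs tray corner 524,93
```

Run:
```python
from h import *
c=cradle(.5308,.0293,-15.6);need(W(c,[60,0,178])[0],toolR(c))
# push table, tool-frame (x=-cx,z=-cz at phi)
prev=np.array([60,178.]);pphi=0
for th in np.r_[0,.1,.2,.3,.4,.5,.6,.7,.8,.9,1.,1.1,1.2,1.3,1.4,1.5,1.6,1.66,1.70]:
    phi=np.clip((th-.4)/1.0,0,1)*np.radians(25);rr=112
    con=np.array([94,67])+rr*np.array([np.sin(th),np.cos(th)])+10*np.array([-np.cos(th),np.sin(th)])
    T=con-11*np.array([np.cos(phi),-np.sin(phi)])
    d=T-prev;xa=-np.array([np.cos(pphi),-np.sin(pphi)]);za=-np.array([np.sin(pphi),np.cos(pphi)])
    print(round(th,2),T.round(0),'dx %.1f dz %.1f ry %.2f'%(d@xa,d@za,np.degrees(phi-pphi)));prev=T;pphi=phi
print(toolR(c,0).T@toolR(c,10))
```

```text
clock 3.5 tool shift mm [-61.8   2.3  83.5] dist 104.0 rotvec deg [-0.16 -0.08 -0.6 ]
0.0 [ 73. 179.] dx -13.0 dz -1.0 ry 0.00
0.1 [ 84. 179.] dx -11.2 dz -0.4 ry 0.00
0.2 [ 95. 179.] dx -11.2 dz 0.7 ry 0.00
0.3 [107. 177.] dx -11.1 dz 1.8 ry 0.00
0.4 [117. 174.] dx -10.9 dz 2.9 ry 0.00
0.5 [128. 171.] dx -10.5 dz 3.5 ry 2.50
0.6 [138. 166.] dx -10.3 dz 4.1 ry 2.50
0.7 [148. 161.] dx -10.0 dz 4.6 ry 2.50
0.8 [157. 154.] dx -9.7 dz 5.2 ry 2.50
0.9 [165. 147.] dx -9.4 dz 5.7 ry 2.50
1.0 [172. 139.] dx -9.0 dz 6.3 ry 2.50
1.1 [179. 130.] dx -8.6 dz 6.8 ry 2.50
1.2 [184. 121.] dx -8.2 dz 7.2 ry 2.50
1.3 [189. 111.] dx -7.7 dz 7.7 ry 2.50
1.4 [193. 101.] dx -7.3 dz 8.1 ry 2.50
1.5 [195.  90.] dx -6.8 dz 9.0 ry 0.00
1.6 [196.  78.] dx -5.8 dz 9.6 ry 0.00
1.66 [196.  72.] dx -3.0 dz 6.0 ry 0.00
1.7 [196.  67.] dx -1.8 dz 4.1 ry 0.00
[[ 9.84807753e-01  3.93668971e-18  1.73648178e-01]
 [-1.34054677e-17  1.00000000e+00  1.44167018e-17]
 [-1.73648178e-01  1.46033844e-17  9.84807753e-01]]
```

```bash
python3 -m pendant '[{"dx":-0.0124,"dy":0.0005,"dz":0.0167,"rx":0,"ry":0,"rz":-0.12,"hand":0},{"dx":-0.0124,"dy":0.0005,"dz":0.0167,"rx":0,"ry":0,"rz":-0.12,"hand":0},{"dx":-0.0124,"dy":0.0005,"dz":0.0167,"rx":0,"ry":0,"rz":-0.12,"hand":0},{"dx":-0.0124,"dy":0.0005,"dz":0.0167,"rx":0,"ry":0,"rz":-0.12,"hand":0},{"dx":-0.0124,"dy":0.0003,"dz":0.0167,"rx":0,"ry":0,"rz":-0.12,"hand":0},{"dx":0,"dy":0,"dz":0,"rx":0,"ry":0,"rz":0,"hand":0}]'
python3 -m pendant '[{"dx":-0.0065,"dy":0,"dz":-0.0005,"rx":0,"ry":0,"rz":0,"hand":0},{"dx":-0.0065,"dy":0,"dz":-0.0005,"rx":0,"ry":0,"rz":0,"hand":0},{"dx":-0.0056,"dy":0,"dz":0,"rx":0,"ry":0,"rz":0,"hand":0},{"dx":-0.0056,"dy":0,"dz":0,"rx":0,"ry":0,"rz":0,"hand":0},{"dx":0,"dy":0,"dz":0,"rx":0,"ry":0,"rz":0,"hand":0}]'
python3 look.py w3 .5308 .0293 -15.6
```

```text
clock: 4.0
position: [0.5136, 0.0353, 0.2944]
ee_rot: [0.212, 0.133, 0.968, -0.031]
contact_force: [0.8, 0.6, -0.3]
width: -0.0001
gripper_force: 0.0
clock: 4.42
position: [0.5332, 0.0302, 0.3089]
ee_rot: [0.214, 0.131, 0.967, -0.031]
contact_force: [-0.8, -0.1, -1.0]
width: -0.0001
gripper_force: 0.5
[ 0.01 -0.03  1.76 -0.14  0.99 -1.24] [0.5332 0.0302 0.3089]
```

View pics/w3.png

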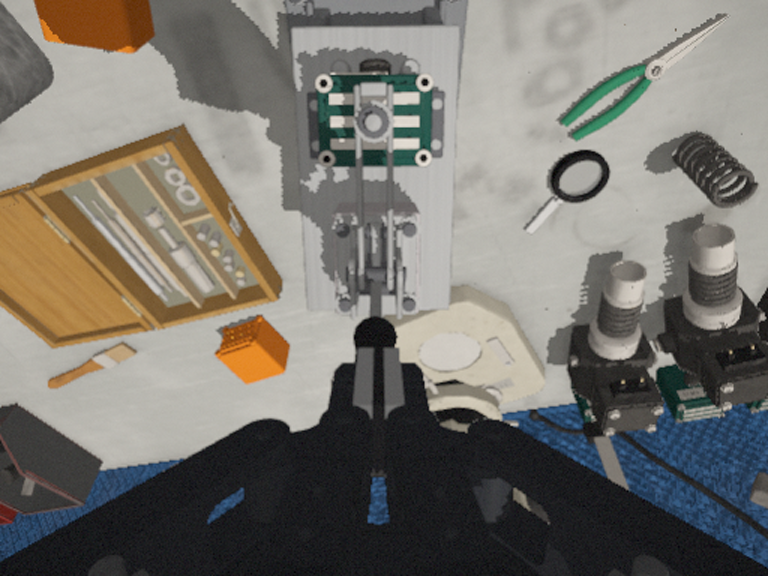

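The wrist view shows the fingertips at (378,350) right against the black grip at (375,335), centred sideways. The housing is still clamped. A projection will show where the handle actually is.

Run:
```python
from h import *
s,im=pickle.load(open('w3.pkl','rb'));c=cradle(.5308,.0293,-15.6)
print('tcp in cradle',((s['position']-c[1])@c[0]*1000).round(1))
for th in(0,.1,.2):
  for r in(50,100,129):
    p=np.array([94,0,67])+r*np.array([np.sin(th),0,np.cos(th)]);q=p+10*np.array([-np.cos(th),0,np.sin(th)])
    print(th,r,(proj(im,W(c,[p,q]),s)*1.5+.25).round(0).tolist())
print('tcp',(proj(im,s['position'],s)*1.5).round(0), 'screws',(proj(im,W(c,[(-14,-26,65),(24,26,65)]),s)*1.5).round(0).tolist())
```

```text
tcp in cradle [ 85.9   1.5 179.4]
0 50 [[374.0, 320.0], [374.0, 300.0]]
0 100 [[372.0, 372.0], [372.0, 347.0]]
0 129 [[371.0, 417.0], [371.0, 389.0]]
0.1 50 [[374.0, 330.0], [374.0, 311.0]]
0.1 100 [[372.0, 395.0], [372.0, 373.0]]
0.1 129 [[371.0, 451.0], [371.0, 426.0]]
0.2 50 [[374.0, 339.0], [374.0, 321.0]]
0.2 100 [[372.0, 416.0], [372.0, 396.0]]
0.2 129 [[371.0, 480.0], [371.0, 459.0]]
tcp [[376. 368.]] screws [[323.0, 82.0], [424.0, 160.0]]
```

```bash
python3 -m pendant '[{"dx":-0.011,"dy":0,"dz":0.0007,"rx":0,"ry":0,"rz":0,"hand":0},{"dx":-0.011,"dy":0,"dz":0.0018,"rx":0,"ry":0,"rz":0,"hand":0},{"dx":-0.011,"dy":0,"dz":0.003,"rx":0,"ry":0,"rz":0,"hand":0},{"dx":-0.0105,"dy":0,"dz":0.0035,"rx":0,"ry":2.5,"rz":0,"hand":0},{"dx":-0.0103,"dy":0,"dz":0.0041,"rx":0,"ry":2.5,"rz":0,"hand":0},{"dx":0,"dy":0,"dz":0,"rx":0,"ry":0,"rz":0,"hand":0}]'
python3 -m pendant '[{"dx":-0.010,"dy":0,"dz":0.0046,"rx":0,"ry":2.5,"rz":0,"hand":0},{"dx":-0.0097,"dy":0,"dz":0.0052,"rx":0,"ry":2.5,"rz":0,"hand":0},{"dx":-0.0094,"dy":0,"dz":0.0057,"rx":0,"ry":2.5,"rz":0,"hand":0},{"dx":-0.009,"dy":0,"dz":0.0063,"rx":0,"ry":2.5,"rz":0,"hand":0},{"dx":-0.0086,"dy":0,"dz":0.0068,"rx":0,"ry":2.5,"rz":0,"hand":0},{"dx":-0.0082,"dy":0,"dz":0.0072,"rx":0,"ry":2.5,"rz":0,"hand":0},{"dx":0,"dy":0,"dz":0,"rx":0,"ry":0,"rz":0,"hand":0}]'
python3 - <<'E'
from h import *
from rig import manip
s=manip.get_state();c=cradle(.5308,.0293,-15.6)
print('tcp in cradle',((s['position']-c[1])@c[0]*1000).round(1),s['contact_force'],s['qpos'].round(2))
E
```

```text
clock: 4.97
position: [0.5899, 0.0141, 0.3195]
ee_rot: [0.173, 0.133, 0.976, -0.025]
contact_force: [1.4, -0.7, -0.2]
width: 0.0001
gripper_force: 0.0
clock: 5.55
position: [0.6464, -0.0018, 0.2943]
ee_rot: [0.042, 0.135, 0.99, -0.008]
contact_force: [0.8, 0.5, -0.1]
width: 0.0001
gripper_force: 0.0
tcp in cradle [186.4   1.1 116.4] [ 0.82820122  0.48189941 -0.09909199] [-0.1   0.31  1.3  -0.02  1.45 -1.4 ]
```

```bash
python3 -m pendant '[{"dx":-0.0070,"dy":0,"dz":0.0062,"rx":0,"ry":2.5,"rz":0,"hand":0},{"dx":-0.0065,"dy":0,"dz":0.0075,"rx":0,"ry":2.5,"rz":0,"hand":0},{"dx":-0.0065,"dy":0,"dz":0.0085,"rx":0,"ry":0,"rz":0,"hand":0},{"dx":-0.0058,"dy":0,"dz":0.0092,"rx":0,"ry":0,"rz":0,"hand":0},{"dx":0,"dy":0,"dz":0,"rx":0,"ry":0,"rz":0,"hand":0}]'
python3 -m pendant '[{"dx":-0.0030,"dy":0,"dz":0.0055,"rx":0,"ry":0,"rz":0,"hand":0},{"dx":0,"dy":0,"dz":0.003,"rx":0,"ry":0,"rz":0,"hand":0},{"dx":0,"dy":0,"dz":0,"rx":0,"ry":0,"rz":0,"hand":0}]'
python3 look.py w4 .5308 .0293 -15.6
python3 - <<'E'
from h import *
s,im=pickle.load(open('w4.pkl','rb'));c=cradle(.5308,.0293,-15.6)
print('tcp in cradle',((s['position']-c[1])@c[0]*1000).round(1))
for th in(1.3,1.5,1.66):
  for r in(50,129):
    p=np.array([94,0,67])+r*np.array([np.sin(th),0,np.cos(th)])
    print(th,r,(proj(im,W(c,[p]),s)*1.5+.25).round(0).tolist())
E
```

```text
clock: 5.97
position: [0.6695, -0.0082, 0.2638]
ee_rot: [-0.001, 0.135, 0.991, -0.002]
contact_force: [-0.6, 0.2, -0.4]
width: 0.0
gripper_force: 0.0
clock: 6.22
position: [0.6717, -0.0086, 0.2573]
ee_rot: [-0.001, 0.134, 0.991, -0.002]
contact_force: [0.8, 0.1, -0.4]
width: 0.0001
gripper_force: 0.0
[-0.11  0.41  1.23 -0.    1.5  -1.42] [ 0.6717 -0.0086  0.2573]
tcp in cradle [194.5   1.4  71.9]
1.3 50 [[373.0, 213.0]]
1.3 129 [[370.0, 465.0]]
1.5 50 [[373.0, 225.0]]
1.5 129 [[372.0, 459.0]]
1.66 50 [[373.0, 230.0]]
1.66 129 [[372.0, 445.0]]
```

```bash
python3 -m pendant '[{"dx":0,"dy":0,"dz":0.0025,"rx":0,"ry":0,"rz":0,"hand":0},{"dx":0,"dy":0,"dz":0.001,"rx":0,"ry":0,"rz":0,"hand":0},{"dx":0,"dy":0,"dz":0,"rx":0,"ry":0,"rz":0,"hand":0}]'
python3 -m pendant '[{"dx":0,"dy":0,"dz":0.002,"rx":0,"ry":0,"rz":0,"hand":0},{"dx":0,"dy":0,"dz":0.001,"rx":0,"ry":0,"rz":0,"hand":0},{"dx":0,"dy":0,"dz":0,"rx":0,"ry":0,"rz":0,"hand":0}]'
```

```text
clock: 6.52
position: [0.6726, -0.0087, 0.2559]
ee_rot: [0.0, 0.134, 0.991, -0.002]
contact_force: [-0.3, -0.0, 4.4]
width: 0.0002
gripper_force: 1.7
clock: 6.77
position: [0.6727, -0.0087, 0.2553]
ee_rot: [0.002, 0.134, 0.991, -0.002]
contact_force: [-2.7, 0.1, 12.2]
width: 0.0004
gripper_force: 6.1
```

View pics/w4.png

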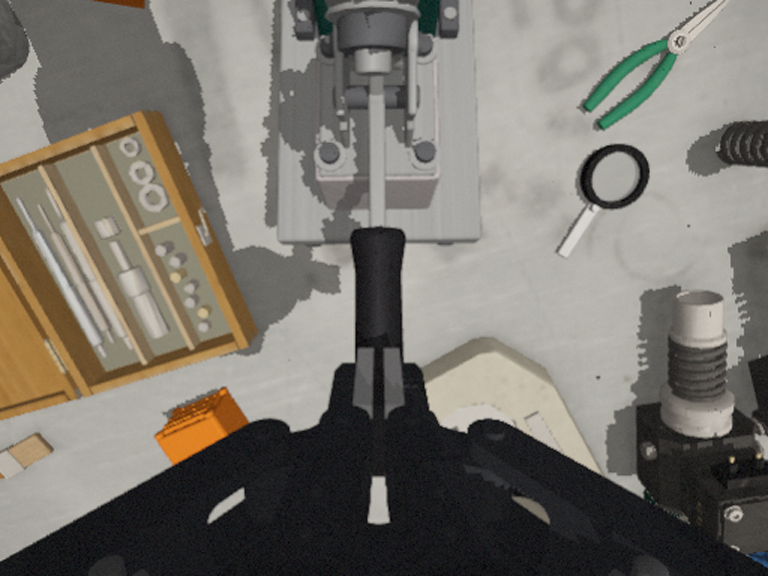

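The handle lies fully back: the grip starts at (378,230), where the projection for 1.66 puts it. The 12 N reaction shows the stop is reached. Now I lift off and go over the housing.

```bash
python3 -m pendant '[{"dx":0,"dy":0,"dz":-0.01,"rx":0,"ry":0,"rz":0,"hand":0},{"dx":0,"dy":0,"dz":-0.03,"rx":0,"ry":0,"rz":0,"hand":0},{"dx":0,"dy":0,"dz":-0.04,"rx":0,"ry":0,"rz":0,"hand":0},{"dx":0,"dy":0,"dz":-0.04,"rx":0,"ry":0,"rz":0,"hand":0},{"dx":0,"dy":0,"dz":-0.04,"rx":0,"ry":0,"rz":0,"hand":0},{"dx":0,"dy":0,"dz":-0.02,"rx":0,"ry":0,"rz":0,"hand":0},{"dx":0,"dy":0,"dz":0,"rx":0,"ry":0,"rz":0,"hand":0}]'
python3 - <<'E'
from h import *
c=cradle(.5308,.0293,-15.6);need(W(c,[5,0,230])[0],toolR(c))
E
```

```text
clock: 7.35
position: [0.6739, -0.0083, 0.438]
ee_rot: [0.005, 0.134, 0.991, -0.002]
contact_force: [-0.6, -0.3, -0.2]
width: 0.0002
gripper_force: 0.0
clock 7.35 tool shift mm [241.8  -1.5 114.9] dist 267.7 rotvec deg [ -0.07 -24.41   0.16]
```

```bash
python3 -m pendant '[{"dx":0.0242,"dy":-0.0001,"dz":0.0115,"rx":0,"ry":0,"rz":0,"hand":0.0854},{"dx":0.0242,"dy":-0.0001,"dz":0.0115,"rx":0,"ry":0,"rz":0,"hand":0.0854},{"dx":0.0242,"dy":-0.0002,"dz":0.0115,"rx":0,"ry":0,"rz":0,"hand":0.0854},{"dx":0.0242,"dy":-0.0001,"dz":0.0115,"rx":0,"ry":0,"rz":0,"hand":0.0854},{"dx":0.0242,"dy":-0.0002,"dz":0.0115,"rx":0,"ry":0,"rz":0,"hand":0.0854},{"dx":0.0242,"dy":-0.0001,"dz":0.0115,"rx":0,"ry":0,"rz":0,"hand":0.0854},{"dx":0.0242,"dy":-0.0002,"dz":0.0115,"rx":0,"ry":0,"rz":0,"hand":0.0854},{"dx":0.0242,"dy":-0.0001,"dz":0.0115,"rx":0,"ry":0,"rz":0,"hand":0.0854},{"dx":0.0242,"dy":-0.0002,"dz":0.0115,"rx":0,"ry":0,"rz":0,"hand":0.0854},{"dx":0.0242,"dy":-0.0002,"dz":0.0115,"rx":0,"ry":0,"rz":0,"hand":0.0854}]'
python3 -m pendant '[{"dx":0,"dy":0,"dz":0,"rx":0,"ry":-6.1,"rz":0,"hand":0.0854},{"dx":0,"dy":0,"dz":0,"rx":0,"ry":-6.1,"rz":0,"hand":0.0854},{"dx":0,"dy":0,"dz":0,"rx":0,"ry":-6.1,"rz":0,"hand":0.0854},{"dx":0,"dy":0,"dz":0,"rx":0,"ry":-6.1,"rz":0,"hand":0.0854},{"dx":0,"dy":0,"dz":0,"rx":0,"ry":0,"rz":0,"hand":0.0854},{"dx":0,"dy":0,"dz":0,"rx":0,"ry":0,"rz":0,"hand":0.0854}]'
python3 - <<'E'
from h import *
c=cradle(.5308,.0293,-15.6);need(W(c,[5,0,130])[0],toolR(c))
E
```

```text
clock: 8.18
position: [0.4369, 0.0548, 0.3152]
ee_rot: [-0.001, 0.135, 0.991, -0.002]
contact_force: [-0.8, 0.7, 0.2]
width: 0.0855
gripper_force: 0.0
clock: 8.68
position: [0.4369, 0.055, 0.3158]
ee_rot: [0.207, 0.13, 0.969, -0.03]
contact_force: [-0.1, 0.2, 0.8]
width: 0.0854
gripper_force: 0.0
clock 8.68 tool shift mm [-7.6  0.7 97.6] dist 97.9 rotvec deg [-0.12 -0.81  0.32]
```

```bash
python3 -m pendant '[{"dx":-0.0076,"dy":0.0007,"dz":0.0245,"rx":-0.1,"ry":-0.8,"rz":0.3,"hand":0.0854},{"dx":0,"dy":0,"dz":0.0245,"rx":0,"ry":0,"rz":0,"hand":0.0854},{"dx":0,"dy":0,"dz":0.0245,"rx":0,"ry":0,"rz":0,"hand":0.0854},{"dx":0,"dy":0,"dz":0.0245,"rx":0,"ry":0,"rz":0,"hand":0.0854},{"dx":0,"dy":0,"dz":0,"rx":0,"ry":0,"rz":0,"hand":0.0854},{"dx":0,"dy":0,"dz":0,"rx":0,"ry":0,"rz":0,"hand":0.0854}]'
python3 look.py w5 .5308 .0293 -15.6
python3 - <<'E'
from h import *
s,im=pickle.load(open('w5.pkl','rb'));c=cradle(.5308,.0293,-15.6)
need(W(c,[5,0,130])[0],toolR(c))
print((proj(im,W(c,[(-14,-26,65),(-14,26,65),(24,-26,65),(24,26,65),(-52,-52,0),(-52,52,0)]),s)*1.5+.25).round(0).tolist())
E
```

```text
clock: 9.18
position: [0.4866, 0.0415, 0.2299]
ee_rot: [0.214, 0.134, 0.967, -0.03]
contact_force: [-0.9, 0.5, 0.1]
width: 0.0853
gripper_force: 0.0
[ 0.04 -0.05  1.98 -0.18  0.8  -1.15] [0.4866 0.0415 0.2299]
clock 9.23 tool shift mm [ 4.9 -0.2 -0.8] dist 5.0 rotvec deg [-0.06  0.08 -0.14]
[[319.0, 256.0], [435.0, 256.0], [323.0, 333.0], [432.0, 333.0], [284.0, 161.0], [471.0, 160.0]]
```

View pics/w5.png

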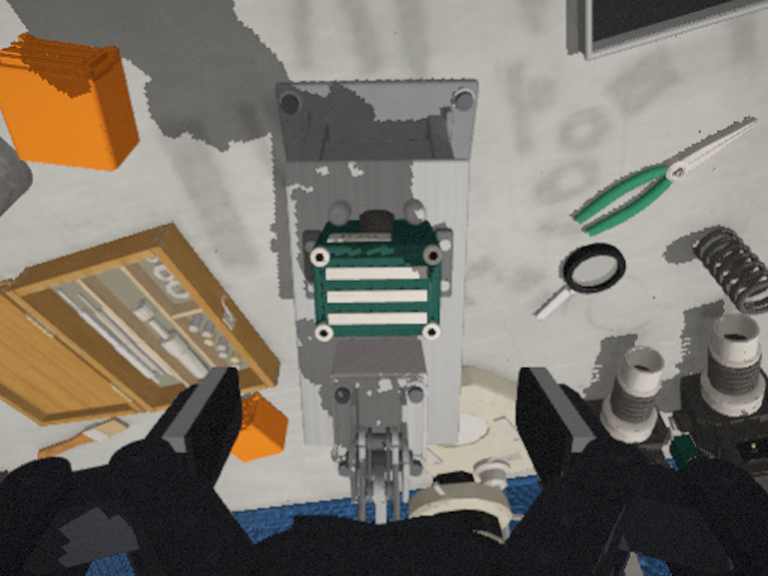

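The screws appear at (320,257), (432,255), (324,331) and (431,331), within 2 px of prediction, so the housing is seated and the clamp is out of the way. I go down and grip.

```bash
python3 -m pendant '[{"dx":0.0049,"dy":0,"dz":0.01,"rx":0,"ry":0,"rz":-0.14,"hand":0.0854},{"dx":0,"dy":0,"dz":0.02,"rx":0,"ry":0,"rz":0,"hand":0.0854},{"dx":0,"dy":0,"dz":0.02,"rx":0,"ry":0,"rz":0,"hand":0.0854},{"dx":0,"dy":0,"dz":0.02,"rx":0,"ry":0,"rz":0,"hand":0.0854},{"dx":0,"dy":0,"dz":0.02,"rx":0,"ry":0,"rz":0,"hand":0.0854},{"dx":0,"dy":0,"dz":0.015,"rx":0,"ry":0,"rz":0,"hand":0.0854},{"dx":0,"dy":0,"dz":0.008,"rx":0,"ry":0,"rz":0,"hand":0.0854},{"dx":0,"dy":0,"dz":0,"rx":0,"ry":0,"rz":0,"hand":0.0854},{"dx":0,"dy":0,"dz":0,"rx":0,"ry":0,"rz":0,"hand":0.0854}]'
python3 - <<'E'
from h import *
c=cradle(.5308,.0293,-15.6);need(W(c,[5,0,16])[0],toolR(c))
E
```

```text
clock: 9.98
position: [0.5283, 0.0304, 0.1276]
ee_rot: [0.216, 0.132, 0.967, -0.03]
contact_force: [0.5, 0.7, -0.3]
width: 0.0856
gripper_force: 0.0
clock 9.98 tool shift mm [-0.1 -0.4  1.1] dist 1.1 rotvec deg [-0.01  0.21  0.04]
```

```bash
python3 -m pendant '[{"dx":0,"dy":0,"dz":0,"rx":0,"ry":0.2,"rz":0,"hand":0.06},{"dx":0,"dy":0,"dz":0,"rx":0,"ry":0,"rz":0,"hand":0.055},{"dx":0,"dy":0,"dz":0,"rx":0,"ry":0,"rz":0,"hand":0.055},{"dx":0,"dy":0,"dz":0,"rx":0,"ry":0,"rz":0,"hand":0.05},{"dx":0,"dy":0,"dz":0,"rx":0,"ry":0,"rz":0,"hand":0.05},{"dx":0,"dy":0,"dz":0,"rx":0,"ry":0,"rz":0,"hand":0.05}]' 60
```

```text
clock: 10.48
position: [0.5277, 0.0302, 0.1282]
ee_rot: [0.215, 0.132, 0.967, -0.03]
contact_force: [-2.6, -1.6, 6.6]
width: 0.0615
gripper_force: 64.9
```

```bash
python3 -m pendant '[{"dx":0,"dy":0,"dz":-0.004,"rx":0,"ry":0,"rz":0,"hand":0.05},{"dx":0,"dy":0,"dz":-0.008,"rx":0,"ry":0,"rz":0,"hand":0.05},{"dx":0,"dy":0,"dz":-0.01,"rx":0,"ry":0,"rz":0,"hand":0.05},{"dx":0,"dy":0,"dz":-0.013,"rx":0,"ry":0,"rz":0,"hand":0.05},{"dx":0,"dy":0,"dz":-0.015,"rx":0,"ry":0,"rz":0,"hand":0.05},{"dx":0,"dy":0,"dz":-0.015,"rx":0,"ry":0,"rz":0,"hand":0.05},{"dx":0,"dy":0,"dz":-0.015,"rx":0,"ry":0,"rz":0,"hand":0.05},{"dx":0,"dy":0,"dz":-0.015,"rx":0,"ry":0,"rz":0,"hand":0.05},{"dx":0,"dy":0,"dz":-0.015,"rx":0,"ry":0,"rz":0,"hand":0.05},{"dx":0,"dy":0,"dz":0,"rx":0,"ry":0,"rz":0,"hand":0.05}]'
python3 - <<'E'
from h import *
from rig import manip
s=manip.get_state()
# target above tray: tool vertical, tool x = tray +y
yt=np.radians(.7)
X=np.array([-np.sin(yt),np.cos(yt),0]);Z=np.array([0,0,-1.]);Rt=np.c_[X,np.cross(Z,X),Z]
need([.432,.355,.22],Rt);print(s['qpos'].round(2))
Rc=rot(s['ee_rot']);print(Rc.round(2))
E
```

```text
clock: 11.32
position: [0.4817, 0.0435, 0.2281]
ee_rot: [0.215, 0.132, 0.967, -0.029]
contact_force: [0.6, 0.3, -4.1]
width: 0.0614
gripper_force: 67.8
clock 11.32 tool shift mm [122.6 286.7 -48.1] dist 315.5 rotvec deg [16.11 21.43 72.5 ]
[ 0.05 -0.06  1.99 -0.19  0.8  -1.15]
[[-0.87  0.27  0.41]
 [ 0.24  0.96 -0.11]
 [-0.42  0.   -0.91]]
```

```bash
python3 -m pendant '[{"dx":0.004,"dy":0.010,"dz":-0.002,"rx":0,"ry":0,"rz":0,"hand":0.05},{"dx":0.0085,"dy":0.020,"dz":-0.0034,"rx":0,"ry":0,"rz":0,"hand":0.05},{"dx":0.0085,"dy":0.020,"dz":-0.0034,"rx":0,"ry":0,"rz":0,"hand":0.05},{"dx":0.0085,"dy":0.020,"dz":-0.0034,"rx":0,"ry":0,"rz":0,"hand":0.05},{"dx":0.0085,"dy":0.020,"dz":-0.0034,"rx":0,"ry":0,"rz":0,"hand":0.05},{"dx":0.0085,"dy":0.020,"dz":-0.0034,"rx":0,"ry":0,"rz":0,"hand":0.05},{"dx":0.0085,"dy":0.020,"dz":-0.0034,"rx":0,"ry":0,"rz":0,"hand":0.05},{"dx":0.0085,"dy":0.020,"dz":-0.0034,"rx":0,"ry":0,"rz":0,"hand":0.05},{"dx":0.0085,"dy":0.020,"dz":-0.0034,"rx":0,"ry":0,"rz":0,"hand":0.05},{"dx":0.0085,"dy":0.020,"dz":-0.0034,"rx":0,"ry":0,"rz":0,"hand":0.05},{"dx":0.0085,"dy":0.020,"dz":-0.0034,"rx":0,"ry":0,"rz":0,"hand":0.05},{"dx":0.0085,"dy":0.020,"dz":-0.0034,"rx":0,"ry":0,"rz":0,"hand":0.05}]'
python3 -m pendant '[{"dx":0.0085,"dy":0.020,"dz":-0.0034,"rx":0,"ry":0,"rz":0,"hand":0.05},{"dx":0.0085,"dy":0.020,"dz":-0.0034,"rx":0,"ry":0,"rz":0,"hand":0.05},{"dx":0.0085,"dy":0.020,"dz":-0.0034,"rx":0,"ry":0,"rz":0,"hand":0.05},{"dx":0.005,"dy":0.012,"dz":-0.002,"rx":0.5,"ry":0.7,"rz":2.5,"hand":0.05},{"dx":0,"dy":0,"dz":0,"rx":1.15,"ry":1.53,"rz":5.18,"hand":0.05},{"dx":0,"dy":0,"dz":0,"rx":1.15,"ry":1.53,"rz":5.18,"hand":0.05},{"dx":0,"dy":0,"dz":0,"rx":1.15,"ry":1.53,"rz":5.18,"hand":0.05},{"dx":0,"dy":0,"dz":0,"rx":1.15,"ry":1.53,"rz":5.18,"hand":0.05},{"dx":0,"dy":0,"dz":0,"rx":1.15,"ry":1.53,"rz":5.18,"hand":0.05},{"dx":0,"dy":0,"dz":0,"rx":1.15,"ry":1.53,"rz":5.18,"hand":0.05},{"dx":0,"dy":0,"dz":0,"rx":1.15,"ry":1.53,"rz":5.18,"hand":0.05},{"dx":0,"dy":0,"dz":0,"rx":1.15,"ry":1.53,"rz":5.18,"hand":0.05}]'
python3 -m pendant '[{"dx":0,"dy":0,"dz":0,"rx":1.15,"ry":1.53,"rz":5.18,"hand":0.05},{"dx":0,"dy":0,"dz":0,"rx":1.15,"ry":1.53,"rz":5.18,"hand":0.05},{"dx":0,"dy":0,"dz":0,"rx":1.15,"ry":1.53,"rz":5.18,"hand":0.05},{"dx":0,"dy":0,"dz":0,"rx":1.15,"ry":1.53,"rz":5.18,"hand":0.05},{"dx":0,"dy":0,"dz":0,"rx":1.15,"ry":1.53,"rz":5.18,"hand":0.05},{"dx":0,"dy":0,"dz":0,"rx":0.6,"ry":0.8,"rz":2.6,"hand":0.05},{"dx":0,"dy":0,"dz":0,"rx":0,"ry":0,"rz":0,"hand":0.05}]'
cat >> h.py <<'E'
def trayR(yd):
    yt=np.radians(yd);X=np.array([-np.sin(yt),np.cos(yt),0]);Z=np.array([0,0,-1.]);return np.c_[X,np.cross(Z,X),Z]
E
python3 - <<'E'
from h import *
from rig import manip
need([.431,.351,.16],trayR(.5));print(manip.get_state()['qpos'].round(2))
E
```

```text
clock: 12.32
position: [0.4418, 0.2936, 0.2188]
ee_rot: [0.212, 0.132, 0.968, -0.03]
contact_force: [0.5, 0.1, -4.8]
width: 0.0611
gripper_force: 67.7
clock: 13.32
position: [0.4304, 0.3711, 0.2171]
ee_rot: [0.088, 0.505, 0.859, -0.013]
contact_force: [0.2, -0.7, -4.3]
width: 0.0615
gripper_force: 67.6
clock: 13.9
position: [0.4313, 0.37, 0.2172]
ee_rot: [-0.001, 0.703, 0.711, -0.001]
contact_force: [0.2, -0.4, -4.9]
width: 0.0613
gripper_force: 67.6
clock 13.9 tool shift mm [-18.9  -0.3  57.2] dist 60.3 rotvec deg [-0.15  0.06  0.15]
[0.59 0.28 1.54 0.   1.33 0.57]
```

```bash
python3 look.py w6 0 0 0
python3 - <<'E'
from h import *
s,im=pickle.load(open('w6.pkl','rb'))
a=cv2.imread('pics/w6.png')
def tr(v,P):
    c,s_=np.cos(v[2]),np.sin(v[2]);P=np.array(P)/1000
    return P@np.array([[c,-s_,0],[s_,c,0],[0,0,1]]).T+[v[0],v[1],0]
T=(.432,.291,.01)
for P,col in(([(56,118,19),(56,-118,19),(-56,-118,19),(-56,118,19)],(0,0,255)),([(52,114,5),(52,-114,5),(-52,-114,5),(-52,114,5)],(0,255,255))):
    p=(proj(im,tr(T,P),s)*1.5+.25).round(0);print(p.tolist());cv2.polylines(a,[p.astype(int)],True,col,1)
p=(proj(im,tr((.42506,.27599,-.0049),[(24,31,65),(24,-31,65),(-24,-31,65),(-24,31,65)]),s)*1.5+.25).astype(int);cv2.polylines(a,[p],True,(255,0,255),1)
cv2.imwrite('pics/w6o.png',a)
E
```

```text
[0.59 0.28 1.54 0.   1.33 0.57] [0.4313 0.37   0.2172]
[[457.0, 188.0], [443.0, 465.0], [313.0, 464.0], [300.0, 188.0]]
[[448.0, 191.0], [436.0, 450.0], [319.0, 450.0], [309.0, 191.0]]
```

View pics/w6o.png

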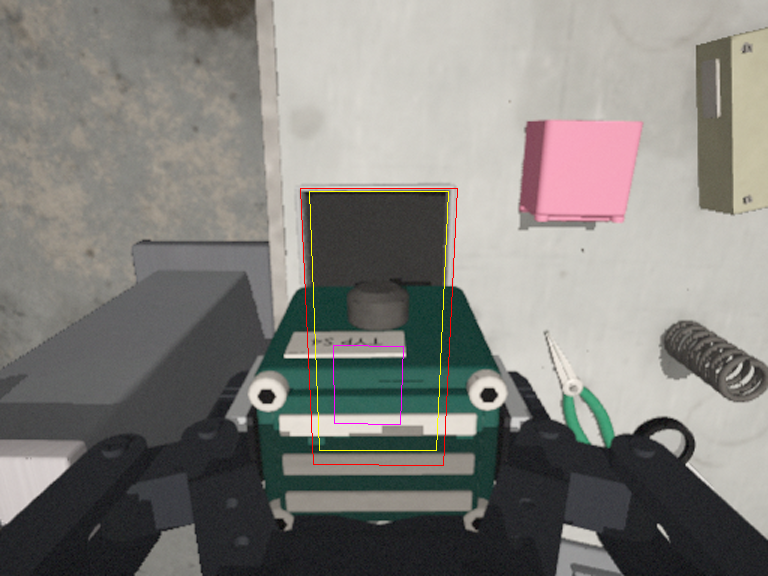

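The last picture shows the knob side facing the camera and the screws level at (268,391) and (487,391), so the housing hangs square. The tray end is at row 185, about 2 mm beyond the model, so tray y is about 0.293. Now I lower it.

```bash
python3 - <<'E'
from h import *
c=cradle(.5308,.0293,-15.6)
g=(np.array([.5277,.0302,.1282])-c[1])@c[0]*1000;print('grip in cradle',g.round(1))
need([.431,.352,.005+g[2]/1000],trayR(.6))
E
python3 -m pendant '[{"dx":-0.0040,"dy":0,"dz":0.01,"rx":-0.15,"ry":0,"rz":0.15,"hand":0.05},{"dx":-0.007,"dy":0,"dz":0.02,"rx":0,"ry":0,"rz":0,"hand":0.05},{"dx":-0.007,"dy":0,"dz":0.025,"rx":0,"ry":0,"rz":0,"hand":0.05},{"dx":0,"dy":0,"dz":0.025,"rx":0,"ry":0,"rz":0,"hand":0.05},{"dx":0,"dy":0,"dz":0.025,"rx":0,"ry":0,"rz":0,"hand":0.05},{"dx":0,"dy":0,"dz":0.025,"rx":0,"ry":0,"rz":0,"hand":0.05},{"dx":0,"dy":0,"dz":0.02,"rx":0,"ry":0,"rz":0,"hand":0.05},{"dx":0,"dy":0,"dz":0.015,"rx":0,"ry":0,"rz":0,"hand":0.05},{"dx":0,"dy":0,"dz":0.008,"rx":0,"ry":0,"rz":0,"hand":0.05},{"dx":0,"dy":0,"dz":0,"rx":0,"ry":0,"rz":0,"hand":0.05},{"dx":0,"dy":0,"dz":0,"rx":0,"ry":0,"rz":0,"hand":0.05}]'
python3 - <<'E'
from h import *
need([.431,.352,.0225],trayR(.6))
E
```

```text
grip in cradle [ 4.8  0.  17.9]
clock 13.95 tool shift mm [-18.    0.2 194.6] dist 195.4 rotvec deg [-0.13  0.07  0.17]
clock: 14.87
position: [0.4314, 0.3532, 0.0456]
ee_rot: [0.001, 0.703, 0.711, 0.001]
contact_force: [1.4, 0.6, -4.2]
width: 0.0613
gripper_force: 67.4
clock 14.87 tool shift mm [-1.2 -0.5 23.1] dist 23.2 rotvec deg [0.1  0.01 0.08]
```

```bash
python3 -m pendant '[{"dx":-0.001,"dy":0,"dz":0.006,"rx":0.1,"ry":0,"rz":0,"hand":0.05},{"dx":0,"dy":0,"dz":0.005,"rx":0,"ry":0,"rz":0,"hand":0.05},{"dx":0,"dy":0,"dz":0.004,"rx":0,"ry":0,"rz":0,"hand":0.05},{"dx":0,"dy":0,"dz":0.003,"rx":0,"ry":0,"rz":0,"hand":0.05},{"dx":0,"dy":0,"dz":0.001,"rx":0,"ry":0,"rz":0,"hand":0.05},{"dx":0,"dy":0,"dz":0,"rx":0,"ry":0,"rz":0,"hand":0.05}]'
python3 -m pendant '[{"dx":0,"dy":0,"dz":0.001,"rx":0,"ry":0,"rz":0,"hand":0.05},{"dx":0,"dy":0,"dz":0.001,"rx":0,"ry":0,"rz":0,"hand":0.05},{"dx":0,"dy":0,"dz":0,"rx":0,"ry":0,"rz":0,"hand":0.05}]'
python3 -m pendant '[{"dx":0,"dy":0,"dz":0.0008,"rx":0,"ry":0,"rz":0,"hand":0.05},{"dx":0,"dy":0,"dz":0,"rx":0,"ry":0,"rz":0,"hand":0.05}]'
```

```text
clock: 15.37
position: [0.4313, 0.3517, 0.0265]
ee_rot: [-0.0, 0.703, 0.711, -0.0]
contact_force: [0.5, 0.4, -5.2]
width: 0.0615
gripper_force: 67.5
clock: 15.62
position: [0.4315, 0.3518, 0.0247]
ee_rot: [0.0, 0.703, 0.711, -0.0]
contact_force: [0.1, -0.2, -4.9]
width: 0.0618
gripper_force: 67.5
clock: 15.78
position: [0.4315, 0.3518, 0.0239]
ee_rot: [0.0, 0.703, 0.711, -0.0]
contact_force: [-0.2, -0.5, -4.9]
width: 0.0618
gripper_force: 67.5
```

```bash
python3 -m pendant '[{"dx":0,"dy":0,"dz":0.001,"rx":0,"ry":0,"rz":0,"hand":0.05},{"dx":0,"dy":0,"dz":0,"rx":0,"ry":0,"rz":0,"hand":0.05}]'
python3 -m pendant '[{"dx":0,"dy":0,"dz":0.001,"rx":0,"ry":0,"rz":0,"hand":0.05},{"dx":0,"dy":0,"dz":0,"rx":0,"ry":0,"rz":0,"hand":0.05}]'
```

```text
clock: 15.95
position: [0.4314, 0.3518, 0.0228]
ee_rot: [-0.0, 0.703, 0.711, -0.0]
contact_force: [0.1, 0.0, -5.3]
width: 0.0612
gripper_force: 67.5
clock: 16.12
position: [0.4315, 0.3519, 0.0226]
ee_rot: [0.0, 0.703, 0.711, 0.0]
contact_force: [-2.2, -0.3, 1.7]
width: 0.0615
gripper_force: 67.8
```

```bash
python3 -m pendant '[{"dx":0,"dy":0,"dz":0,"rx":0,"ry":0,"rz":0,"hand":0.064},{"dx":0,"dy":0,"dz":0,"rx":0,"ry":0,"rz":0,"hand":0.068},{"dx":0,"dy":0,"dz":0,"rx":0,"ry":0,"rz":0,"hand":0.074},{"dx":0,"dy":0,"dz":0,"rx":0,"ry":0,"rz":0,"hand":0.076},{"dx":0,"dy":0,"dz":0,"rx":0,"ry":0,"rz":0,"hand":0.076},{"dx":0,"dy":0,"dz":0,"rx":0,"ry":0,"rz":0,"hand":0.076}]' 20
python3 -m pendant '[{"dx":0,"dy":0,"dz":-0.005,"rx":0,"ry":0,"rz":0,"hand":0.078},{"dx":0,"dy":0,"dz":-0.01,"rx":0,"ry":0,"rz":0,"hand":0.08},{"dx":0,"dy":0,"dz":-0.02,"rx":0,"ry":0,"rz":0,"hand":0.0854},{"dx":0,"dy":0,"dz":-0.03,"rx":0,"ry":0,"rz":0,"hand":0.0854},{"dx":0,"dy":0,"dz":-0.04,"rx":0,"ry":0,"rz":0,"hand":0.0854},{"dx":0,"dy":0,"dz":-0.04,"rx":0,"ry":0,"rz":0,"hand":0.0854},{"dx":0,"dy":0,"dz":-0.04,"rx":0,"ry":0,"rz":0,"hand":0.0854},{"dx":0,"dy":0,"dz":-0.03,"rx":0,"ry":0,"rz":0,"hand":0.0854},{"dx":0,"dy":0,"dz":0,"rx":0,"ry":0,"rz":0,"hand":0.0854}]'
python3 - <<'E'
from h import *
from rig import manip
s=manip.get_state();im=manip.get_image('wrist');a=im['frame'].astype(int)
# expected screw positions of placed housing (z .07) and pale-blob centroids
def tr(v,P):
    c,s_=np.cos(v[2]),np.sin(v[2]);P=np.array(P)/1000
    return P@np.array([[c,-s_,0],[s_,c,0],[0,0,1]]).T+[v[0],v[1],0]
for nm,v in(('placed',(.4315,.3519,.0)),('fin',(.42506,.27599,-.0049))):
    o=[(26,19,70),(26,-19,70),(-26,-19,70),(-26,19,70)] if nm=='placed' else [(19,26,70),(19,-26,70),(-19,-26,70),(-19,26,70)]
    print(nm,proj(im,tr(v,o),s).round(1).tolist())
m=((a.min(2)>170)*255).astype(np.uint8)
n,l,st,ce=cv2.connectedComponentsWithStats(m)
print([(ce[i].round(1).tolist(),int(st[i,4])) for i in range(1,n) if 12<st[i,4]<1500 and 100<ce[i][0]<400])
E
```

```text
clock: 16.62
position: [0.4315, 0.3519, 0.022]
ee_rot: [0.0, 0.703, 0.711, 0.0]
contact_force: [-0.3, -0.3, -1.1]
width: 0.076
gripper_force: 0.0
clock: 17.37
position: [0.4347, 0.354, 0.2456]
ee_rot: [0.002, 0.703, 0.711, 0.008]
contact_force: [1.0, 0.9, -0.1]
width: 0.0855
gripper_force: 0.0
placed [[271.7, 151.2], [270.6, 186.6], [221.5, 186.3], [220.9, 150.7]]
fin [[257.6, 213.8], [256.6, 256.4], [223.1, 256.1], [222.6, 213.4]]
[([379.5, 32.9], 1026), ([359.6, 19.2], 19), ([365.0, 35.2], 40), ([176.9, 60.6], 29), ([221.4, 150.4], 36), ([271.3, 149.3], 34), ([245.8, 157.8], 220), ([182.0, 162.2], 20), ([247.9, 167.8], 238), ([247.4, 178.1], 203), ([270.9, 184.3], 35), ([222.7, 184.9], 35), ([223.7, 211.8], 30), ([258.1, 213.2], 35), ([230.2, 218.1], 32), ([240.8, 219.4], 37), ([250.7, 219.3], 31), ([186.9, 229.2], 114), ([223.0, 253.8], 26), ([190.3, 276.7], 43), ([116.3, 292.4], 21), ([190.8, 324.0], 17), ([273.4, 330.8], 90), ([256.2, 343.7], 180)]
```

Both sets of four screw heads lie within about 2.5 px of prediction, so the placed housing is upright and the other is unmoved. I check the handle in the top image, then hand in.

Run:
```python
from h import *
from rig import manip
im=manip.get_image('top');c=cradle(.5308,.0293,-15.6);ok=[]
for th in(0,.9,1.66):
    p=proj(im,W(c,[(94+r*np.sin(th),0,67+r*np.cos(th)) for r in(60,80,100,115)]))
    v=[int(im['frame'][int(round(y)),int(round(x))].max()) for x,y in p];print(th,p.round(0).tolist(),v)
```

```text
0 [[269.0, 218.0], [269.0, 220.0], [269.0, 222.0], [269.0, 223.0]] [96, 42, 71, 119]
0.9 [[273.0, 202.0], [275.0, 199.0], [276.0, 195.0], [277.0, 192.0]] [168, 95, 33, 41]
1.66 [[275.0, 195.0], [276.0, 189.0], [278.0, 184.0], [279.0, 179.0]] [38, 38, 39, 41]
```

The handle reads dark along the whole 1.66 rad line, so it is fully back.

```bash
python3 -c "
from rig import manip
print(manip.sign_off())"
```

```text
the job is handed in; nothing more can be done
None
```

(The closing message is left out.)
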